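Hold the mounting press lever level with the panel fenced in

ROBOT

A 7-joint arm with a two-finger parallel gripper is mounted at the origin on the work surface. World frame = base frame: x ahead of the robot, y to its left, z up, the work surface at z = 0. Lengths are in m, angles in rad, forces in N, time in s.
With the tool pointing down it reaches from about 0.4 to 0.85 m from the base axis. Payload 4.5 kg.
Tool frame: the origin (TCP) lies on the front face of the gripper's body, between the roots of the fingers; the fingertips stand 73 mm ahead of it and the grasp point (between the pads) lies 54 mm ahead of it (arm.grasp_offset is the distance from the TCP to the grasp point, in m); y points along the fingers, x is the direction in which the jaws open and shut, and the axes are right-handed (so a half turn about y gives the same grasp; the last joint's range is limited). The gripper opens to 85 mm and grips with 20 to 120 N. Pads are 22 mm wide; open, the fingers measure 114 mm over their backs; the gripper's body (76 mm by 85 mm) begins 54 mm behind the grasp point. The pads swing forward as they close: fully open they stand 13 mm farther back than shut.
Start: joints at [-1.269, 0.689, -0.195, 1.565, 0.157, 0.902, -0.215], TCP at [0.165, 0.603, 0.304] pointing down, gripper open.
Joint ranges: [-3.01, 3.01], [-0.46, 2.08], [-1.47, 1.51], [0.13, 2.56], [-1, 4.14], [0.04, 2.09], [-2.66, 2.66]. Speed limits (rad/s): [2.57, 2.57, 3.14, 3.14, 3.14, 3.14, 3.14].

INTERFACE

Orientations are given as a unit quaternion [x, y, z, w].
In Python, from rig import arm gives the robot as it stands.
- The arm moves only by the tool arm_command, never from a script. Its argument "steps" is text: rows parted by semicolons, each of 7 numbers parted by spaces: the turn, a rotation vector about the tool's x, y, z in degrees, then the shift along the tool's x, y, z in m, then the opening, from 0 (shut) to 1 (fully open). In form: rx ry rz tx ty tz grip; .... A call has 1 to 10 rows; each row is the pose to reach, as a shift and turn from the pose commanded when the call began, along the tool's axes at that moment; what a row does not reach only later rows make up. A row lasts 1/12 s, in which the tool goes at most 41.7 mm and 7.16 degrees, less where a joint would pass 70% of its speed; a pose out of reach is approached as far as the arm can. A call with a gripper value outside its range is refused whole. The fingers move at their own pace and stop on an object; "newtons" is the grip in N (left out, the last holds). Time passes only in rows, so rows that repeat a pose let the fingers close. It gives the time, the measured TCP pose, the force and the opening at its end, in the units of the state.
- arm.sense(): the state, without advancing time (a new reading comes with each control period).
- arm.capture(name): name is "scene" or "side" or "wrist"; returns (picture, depth): 420x560x3 uint8, blue, green, red; 420x560 float32, m along the optical axis (not along the pixel's ray), 0 where there is no reading.
- arm.camera_params(name): a dict with "fov_y" (degrees; the focal length in pixels is half the picture's height over the tangent of half this angle, whatever the lens; pixels are square), "cx", "cy" (the principal point, pixels), "D" ([k1, k2, p1, p2, k3] as OpenCV has them; the pictures are not rectified), "R" (3x3) and "t" (3): a world point X has camera coordinates R X + t. Camera axes: x right, y down, z forward; pixel columns grow to the right and rows downward; lengths in m; the calibration is good to about 2 mm. A picture is of the moment at which its call begins: read the wrist's pose just before it. camera_params takes no time and is no camera call; for the wrist camera it gives the pose at the moment of the call.
- arm.finish_job(): hands the job in, once; it reports no verdict.
Trained networks look in the newest picture that a camera, given by its name, has taken for a name from the list of things; names that differ only in an ending like _2 or _b are one class to them, and where a whole thing is asked for, a point or a joint stands for the part that bears it (a point fixed in the world has none). Each returns a list of dicts, best first, with "score" (0 to 1); they miss things now and then, are a little off and sometimes report something else, mostly with a low value. They report only what shows in the picture. A call takes as long as a camera call. They do not tell look-alikes from the thing itself.
- arm.outline_of(name, camera): "region" (420x560 bool, what is visible of it) and "centre" ([column, row] in pixels, amid what is visible of it).
- arm.pinpoint(name, camera): "centre" ([column, row] in pixels: a listed point, or the origin of a listed thing).
The state is a dict: "time_s": time; "q": joint angles; "qd": joint speeds; "effort": joint torques, N m; "tcp_pos": TCP position; "eef_rot": TCP orientation; "contact_force": force on the tool from outside, world axes, zero at the start; "ft_torque": the same for the moment, N m; "opening": finger opening in m.
Only numpy, scipy, OpenCV 4.12 (cv2) and the standard library are available. Lean on these libraries where they do the work, as an engineer would, in place of code of your own. Each camera call takes 0.05 s, during which the arm holds its last target. There are 200 camera calls.

TASK

Lay the metal straightedge with the raised spine flat on the table, flush along the free long edge of the mounting panel (the one away from the press) and about centred on it, and let go of it, with the panel staying in place against the press. Then push the press's spring-loaded hand lever down until it is level, never clearly beyond, and finish while still holding it level. Leave the other things on the table where they are.

Things in the scene. Friction and masses are not known exactly. Their poses are not given: they have to be found in the camera images.
- press: Grey mounting press, fixed. Origin: on the table, middle of the upright base face (fence) the panel butts against. x along the fence, y from panel into the press, z up. Base 240 (x) x 70 (y) x 18 mm; column 50 x 50, 110 mm high, centred x +60, y +35; head at x 35 to 85, z 80 to 110, out over the panel to y -45; ram rod to 142 mm high; lugs for the lever to 144 mm.
- lever (a joint): Hand lever angle, rad: 0 at rest (raised 0.5 rad above level by its spring), 0.5 level, grows as pushed down, stop at 0.75. Pivot axis along the press's y, at x +60, z 130 mm of the press frame; the lever lies at y +30 and points to the press's -x. About 3 N at the pad starts it, about 8 N holds it level; let go, it springs up.
- lever_pad (a point): Centre of the top face of the wooden hand pad at the lever's free end (50 mm along the lever, 36 mm wide, 14 mm thick): 140 mm from the pivot along the lever and 7 mm above its centre line. About 203 mm above the table at rest, 137 mm when level, moving some 20 mm to the press's -x on the way. x runs from pad to pivot, z is the top's normal.
- panel: Wooden mounting panel with a brushed paper sheet on it, 220 mm (x) x 160 mm (y) x 6 mm thick, loose, flat on the table, +y long edge against the fence. Origin: centre of the underside; its free long edge is at y -80 mm; axes as the press. About 0.25 kg.
- straightedge_mid (a point): Centre, half-way up (15 mm above the underside), of the aluminium straightedge: foot 200 (x) x 30 (y) x 8 mm high, with a raised spine to grip, 160 (x) x 12 mm (y), up to 30 mm above the underside. Lies loose on the table to the right, about 0.3 kg, same either way round. Flush, its centre is 95 mm from the panel's.
- straightedge: The same straightedge; origin at the centre of its underside, x along it, z up.
- ink_stick: Bystander: small reddish-brown rectangular ink stick, 70 x 20 x 14 mm, lying near the panel's near end. Origin: centre of its underside.
- water_cup: Bystander: white ceramic cup, 72 mm across, 75 mm tall, standing beyond the panel's far end. Origin: centre of its underside.
- wood_bar: Bystander: plain flat wooden paperweight bar without spine, 180 x 26 x 16 mm; not the straightedge. Origin: centre of its underside.
- ink_bottle: Bystander: glass ink jar, 48 mm across, 90 mm tall. Origin: centre of its underside.
- ink_tray: Bystander: grey two-part ink tray, 150 x 100 x 26 mm. Origin: centre of its underside.
- brush: Bystander: writing brush with a square 12 mm handle, 260 mm long, lying left of the press. Origin on the underside, mid-handle.
Not all that is in view belongs to the job. Of the things that look like the straightedge, the largest one is meant.

How it is judged:
On the way:
1. the straightedge lies flat, flush along the panel's free long edge, and is let go (y of straightedge_mid in the frame of panel between -0.0975 and -0.092 m and x of straightedge_mid in the frame of panel between -0.04 and 0.04 m and angle between the x axis of straightedge_mid and the x axis of panel, either way round below 0.015 rad and angle between straightedge_mid's own z axis and vertical below 0.03 rad and height (world z) of straightedge_mid below 0.018 m and contact force between straightedge and the arm below 0.3 N and contact force between straightedge and the fingers below 0.3 N and linear speed of straightedge below 0.01 m/s and y of panel in the frame of press between -0.086 and -0.076 m and x of panel in the frame of press between -0.03 and 0.03 m and angle between the x axis of panel and the x axis of press, either way round below 0.03 rad), for 0.2 s.
At the end, for the whole second after the job is handed in: Straightedge flat, released, still, gap to the panel edge under 2.5 mm, parallel within 0.015 rad, centred within 40 mm; panel still at the fence (5 mm across, 30 mm along, 0.03 rad). The robot holds the lever still within 0.09 rad of level (joint 0.41 to 0.59), pressing over 2 N (all of step 1 and value of joint lever between 0.41 and 0.59 rad and velocity of joint lever between -0.1 and 0.1 rad/s and (contact force between press and the fingers above 2 N or contact force between press and the arm above 2 N)); the arm keeps its last pose, push and grip.
It fails at once if the lever is forced clearly past level (joint above 0.65) (value of joint lever above 0.65 rad).
It fails at once if the lever is pressed (joint above 0.2) before the straightedge lies at the panel's edge (value of joint lever above 0.2 rad and (y of straightedge_mid in the frame of panel below -0.105 m or angle between the x axis of straightedge_mid and the x axis of panel, either way round above 0.06 rad or height (world z) of straightedge_mid above 0.025 m)).
It fails at once if a bystander is disturbed (moved over 25 mm) (distance of any of ink_stick, water_cup, wood_bar, ink_bottle, ink_tray, brush from where it was at the start of the episode above 0.025 m).
It also fails if it takes over 61 s, if anything falls off the work surface, if the arm or the gripper's body presses on something with over 40 N, if the wrist force passes 120 N, or if a joint passes its speed limit or range.

## Working session

There is one attempt and no reset: what is moved stays moved. The work goes in short steps, Python scripts to look and compute and a tool call to move; the robot and the scene stay as the last step left them, time stands still between calls to the robot, and variables do not carry over. Pictures are saved under pics/ and viewed, about 8 in all and at most 12, crops included, and the job is handed in when it is done.

Besides the shell and the picture viewer there is one more tool, called after ">>>" as a command line: name --argument value ..., lists and objects as JSON in quotes. arm_command: Moves the arm, as the interface text tells. Its arguments: {"type":"object","properties":{"steps":{"type":"string"},"newtons":{"type":"number"}},"required":["steps"]}

```bash
ls; mkdir -p pics; cat > h.py <<'E'
import numpy as np, cv2
from rig import arm
from scipy.spatial.transform import Rotation as Ro
def K(c):
    p=arm.camera_params(c); f=210/np.tan(np.radians(p["fov_y"])/2)
    return np.array([[f,0,p["cx"]],[0,f,p["cy"]],[0,0,1]]),np.array(p["D"],float),np.array(p["R"]),np.array(p["t"])
def rays(c,px,k=None):
    k=k or K(c); u=cv2.undistortPoints(np.array(px,float).reshape(-1,1,2),k[0],k[1]).reshape(-1,2)
    d=np.c_[u,np.ones(len(u))]; return -k[2].T@k[3], d@k[2]
def onz(c,px,z,k=None):
    o,d=rays(c,px,k); return o+d*((z-o[2])/d[:,2])[:,None]
def depthpts(c,px,dep,k=None):
    o,d=rays(c,px,k); px=np.array(px).astype(int).reshape(-1,2); return o+d*dep[px[:,1],px[:,0]][:,None]
def proj(c,P,k=None):
    k=k or K(c); return cv2.projectPoints(np.array(P,float).reshape(-1,1,3),cv2.Rodrigues(k[2])[0],k[3],k[0],k[1])[0].reshape(-1,2)
E
python3 - <<'E'
from h import *
s=arm.sense(); print(s["tcp_pos"],s["eef_rot"],Ro.from_quat(s["eef_rot"]).as_matrix().round(3),s["contact_force"],s["opening"],s["time_s"])
ims=[]
for c in("scene","side"):
    im,d=arm.capture(c); np.save(f"{c}_d.npy",d); k=K(c); print(c,(-k[2].T@k[3]).round(3),k[0][0,0].round(1),(d>0).mean())
    im=im.copy(); cv2.imwrite(f"{c}.png",im)
    for n in("press","lever_pad","panel","straightedge","straightedge_mid","ink_stick","water_cup","wood_bar","ink_bottle","ink_tray","brush"):
        for r in arm.pinpoint(n,c)[:3]:
            print(n,round(r["score"],2),np.round(r["centre"],1),onz(c,r["centre"],.015 if n.endswith("mid") else 0)[0].round(3))
    ims.append(im)
cv2.imwrite("pics/a.png",cv2.resize(ims[0],(784,588)));cv2.imwrite("pics/b.png",cv2.resize(ims[1],(784,588)))
E
```

```text
pics
[0.1652884  0.60221238 0.30309043] [ 0.56268903  0.42829025 -0.42927416 -0.56184714] [[ 0.265 -0.    -0.964]
 [ 0.964 -0.002  0.265]
 [-0.002 -1.    -0.   ]] [ 0.568707    0.41683749 -0.48640323] 0.08527201607923277 0.0
scene [ 0.914 -0.609  1.299] 535.6 0.9959608843537415
press 0.65 [331.2 183. ] [0.591 0.148 0.   ]
lever_pad 0.93 [331.  119.4] [0.477 0.349 0.   ]
panel 0.78 [311.2 199. ] [0.569 0.072 0.   ]
panel 0.27 [348.9 127.6] [0.539 0.35  0.   ]
straightedge 0.9 [159.5 279.5] [ 0.356 -0.346  0.   ]
straightedge 0.79 [247.  276.4] [ 0.546 -0.217  0.   ]
straightedge 0.78 [194.6 225.5] [ 0.34  -0.168  0.   ]
straightedge_mid 0.63 [160.1 280.4] [ 0.365 -0.35   0.015]
straightedge_mid 0.57 [194.9 221. ] [ 0.339 -0.162  0.015]
straightedge_mid 0.56 [243.4 273.9] [ 0.538 -0.22   0.015]
ink_stick 0.58 [267.8 167. ] [0.407 0.099 0.   ]
water_cup 0.75 [369.1 238.6] [0.765 0.048 0.   ]
wood_bar 0.92 [322.7 321.8] [ 0.774 -0.218  0.   ]
wood_bar 0.69 [181.3 353.4] [ 0.522 -0.471  0.   ]
ink_bottle 0.62 [245.8 373.3] [ 0.682 -0.426  0.   ]
ink_tray 0.7 [178.4 351.8] [ 0.513 -0.471  
[... 326 characters left out ...]
  0.068 -0.   ]
straightedge 0.73 [212.9 283.2] [ 0.335 -0.166  0.   ]
straightedge 0.64 [286.8 282.2] [ 0.54  -0.215  0.   ]
straightedge 0.63 [233.7 333.6] [ 0.36 -0.36  0.  ]
straightedge_mid 0.84 [210.7 281.5] [ 0.329 -0.174  0.015]
straightedge_mid 0.79 [233.4 327.8] [ 0.361 -0.354  0.015]
straightedge_mid 0.71 [284.7 282.5] [ 0.529 -0.23   0.015]
ink_stick 0.4 [220.2 227.9] [0.395 0.099 0.   ]
water_cup 0.74 [324.1 222.8] [0.749 0.04  0.   ]
wood_bar 0.59 [357.7 270.1] [ 0.76  -0.219  0.   ]
ink_bottle 0.77 [364.1 331.1] [ 0.679 -0.437  0.   ]
ink_bottle 0.38 [271.1 211.5] [0.588 0.155 0.   ]
ink_tray 0.63 [306.4 356.2] [ 0.515 -0.47   0.   ]
brush 0.8 [245.2 186.7] [0.533 0.355 0.   ]
```

View pics/a.png

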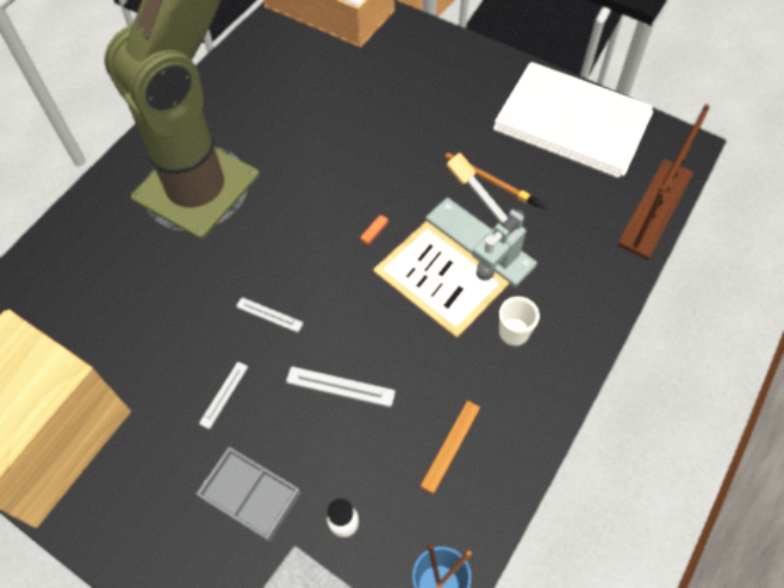

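View pics/b.png

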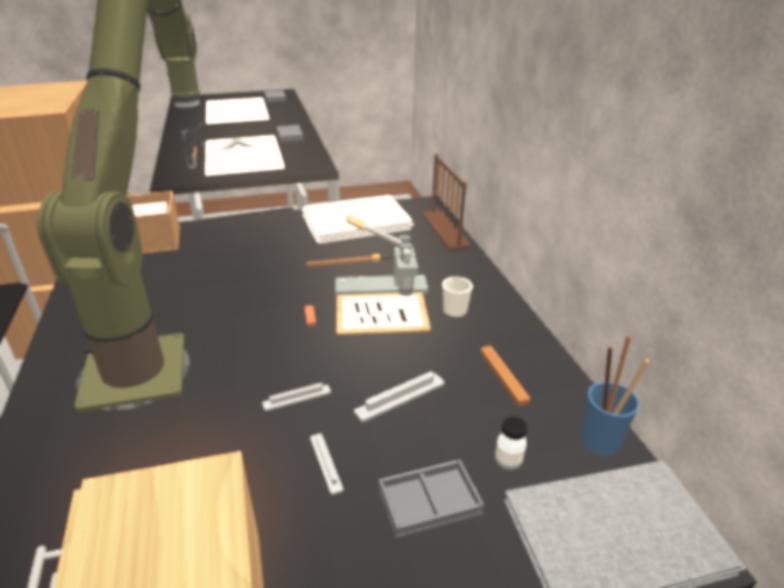

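The three look-alikes, in scene-view pixels (784-wide picture), are at (340,387), (269,314) and (223,395). The one at (340,387) is clearly the longest, so I take it as the straightedge. Next I measure sizes and confirm this in a crop.

```bash
cat >> h.py <<'E'
def rect(P):
    (c,wh,a)=cv2.minAreaRect((P[:,:2]*1000).astype(np.float32)); b=cv2.boxPoints((c,wh,a))
    e=b[1]-b[0] if np.linalg.norm(b[1]-b[0])>np.linalg.norm(b[2]-b[1]) else b[2]-b[1]
    return np.round(c,1),np.round(wh,1),round(float(np.degrees(np.arctan2(e[1],e[0]))%180),2)
E
python3 - <<'E'
from h import *
ims={}
for c in("scene","side"):
    im,d=arm.capture(c); ims[c]=im
    for n in("straightedge","panel","ink_stick","water_cup","ink_bottle","wood_bar","brush","press"):
        for r in arm.outline_of(n,c)[:3]:
            m=r["region"]; v,u=np.nonzero(m); P=depthpts(c,np.c_[u,v],d); 
            z=P[:,2]; Q=onz(c,np.c_[u,v],.007)
            print(c,n,round(r["score"],2),np.round(r["centre"]),m.sum(),"z",np.percentile(z,[5,50,95]).round(3),"rect@7mm",*rect(Q),"depth",*rect(P[(abs(z-np.median(z))<.02)]))
a=cv2.resize(ims["scene"][190:300,130:300],None,fx=4,fy=4,interpolation=cv2.INTER_CUBIC)
cv2.imwrite("pics/c.png",a)
E
```

```text
scene straightedge 0.85 [242. 276.] 874 z [0.003 0.012 0.033] rect@7mm [ 537.  -222.9] [200.4  32.8] 18.56 depth [ 536.4 -222.9] [200.3  32.3] 18.78
scene straightedge 0.67 [161. 280.] 442 z [-0.001  0.008  0.023] rect@7mm [ 363.9 -348.1] [ 28.  139.8] 98.14 depth [ 360.7 -347.4] [ 29.3 142.3] 97.59
scene straightedge 0.63 [196. 223.] 429 z [-0.003  0.007  0.023] rect@7mm [ 334.6 -170.6] [138.9  27.1] 7.2 depth [ 330.3 -167.7] [141.3  30.8] 8.4
scene panel 0.55 [315. 200.] 3794 z [0.001 0.006 0.011] rect@7mm [575.9  79.2] [165.7 224. ] 169.23 depth [574.   81.4] [166.1 227.6] 169.52
scene ink_stick 0.59 [269. 164.] 156 z [0.003 0.012 0.018] rect@7mm [401.2 104.2] [70.3 22.8] 85.1 depth [401. 103.] [71.4 22.7] 82.27
scene water_cup 0.56 [371. 229.] 719 z [0.004 0.045 0.076] rect@7mm [749.4  72. ] [ 71.9 101.5] 90.93 depth [758.1  49.5] [60.7 69.3] 111.23
scene ink_bottle 0.83 [245. 368.] 465 z [0.018 0.087 0.093] rect@7mm [ 674.4 -421.5] [47.9 65. ] 124.24 depth [ 681.8 -427.9] [39.6 43.7] 120.41
scene wood_bar 0.83 [322. 322.] 731 z [0.011 0.015 0.02 ] rect@7mm [ 767.3 -214. ] [ 27.5
[... 1482 characters left out ...]
ttle 0.57 [366. 319.] 693 z [0.007 0.061 0.091] rect@7mm [ 702.1 -393.5] [135.6  51.7] 55.81 depth [ 674.6 -435.5] [31.3 48. ] 146.21
side wood_bar 0.88 [360. 269.] 506 z [0.    0.014 0.018] rect@7mm [ 765.8 -213.7] [ 40.3 191.2] 93.41 depth [ 770.3 -213.3] [ 41.  185.5] 92.35
side wood_bar 0.73 [307. 352.] 2689 z [0.003 0.007 0.026] rect@7mm [ 514.7 -467.8] [156.5 117.9] 2.44 depth [ 510.9 -463.7] [149.1 124.1] 2.39
side brush 0.49 [250. 186.] 221 z [-0.001  0.008  0.013] rect@7mm [545.6 347.1] [ 34.4 237.3] 176.23 depth [546.1 357.7] [ 44.8 236.6] 177.38
side press 0.79 [282. 202.] 1445 z [0.007 0.031 0.194] rect@7mm [650.8 374.6] [475.7 243.3] 74.12 depth [655.6 296.8] [369.3 239.1] 62.42
```

View pics/c.png

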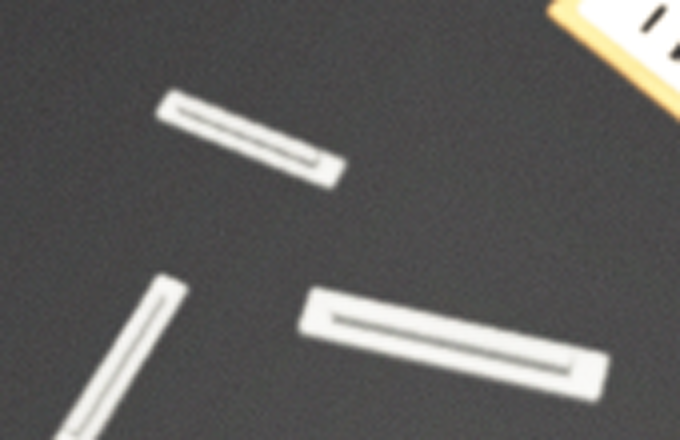

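The crop shows the large one at (455,345). It measures 200x32 mm, against about 140 mm for the other two, so it is the straightedge. I go up and over to it in arcs.

>>> arm_command --steps "0 -2 0 -0.01 -0.02 -0.015 1;0 -5 0 -0.03 -0.04 -0.045 1;0 -9 0 -0.05 -0.06 -0.08 1;0 -13 0 -0.07 -0.077 -0.115 1;0 -17 0 -0.09 -0.077 -0.15 1;0 -21 0 -0.11 -0.077 -0.185 1;0 -25 0 -0.125 -0.077 -0.215 1;0 -29 0 -0.135 -0.077 -0.23 1;0 -32 0 -0.14 -0.077 -0.24 1;0 -34 0 -0.141 -0.077 -0.241 1"

```text
time_s: 2.93
tcp_pos: [0.3634, 0.4001, 0.3808]
eef_rot: [-0.414, -0.574, 0.574, 0.413]
contact_force: [0.1, 1.2, -0.8]
opening: 0.0858
```

```bash
cat >> h.py <<'E'
def go(pos,yaw):
    "shift and turn (tool axes, deg) to TCP pos, tool down, jaw axis x at yaw deg"
    s=arm.sense(); R=Ro.from_quat(s["eef_rot"]); a=np.radians(yaw); x=np.array([np.cos(a),np.sin(a),0]); y=np.array([0,0,-1.]); 
    T=Ro.from_matrix(np.c_[x,y,np.cross(x,y)])
    print("t",s["time_s"].__round__(2),"tcp",np.round(s["tcp_pos"],4),"F",np.round(s["contact_force"],1),"open",round(s["opening"],4),"q",np.round(s["q"],2))
    print("turn",(R.inv()*T).as_rotvec(degrees=True).round(2),"shift",R.inv().apply(np.array(pos)-s["tcp_pos"]).round(4))
E
python3 -c "
from h import *
go([.45,.1,.38],108.7);go([.5365,-.2225,.27],108.7)"
```

```text
t 2.93 tcp [0.3634 0.4001 0.3808] F [ 0.1  1.2 -0.8] open 0.0858 q [-0.67  0.5  -0.39  1.71  0.23  0.97  0.74]
turn [ 0.06 -0.24 -0.12] shift [-0.3121  0.0015  0.013 ]
t 2.93 tcp [0.3634 0.4001 0.3808] F [ 0.1  1.2 -0.8] open 0.0858 q [-0.67  0.5  -0.39  1.71  0.23  0.97  0.74]
turn [ 0.06 -0.24 -0.12] shift [-0.6452  0.1121  0.0332]
```

>>> arm_command --steps "0 0 0 -0.015 0 0.001 1;0 0 0 -0.045 0 0.002 1;0 0 0 -0.08 0 0.004 1;0 0 0 -0.12 0 0.006 1;0 0 0 -0.16 0 0.008 1;0 0 0 -0.2 0 0.01 1;0 0 0 -0.24 0 0.012 1;0 0 0 -0.28 0 0.014 1;0 0 0 -0.31 0 0.015 1;0 0 0 -0.33 0 0.016 1"

```text
time_s: 3.77
tcp_pos: [0.4515, 0.0811, 0.3809]
eef_rot: [-0.414, -0.573, 0.574, 0.413]
contact_force: [0.4, 0.8, 0.2]
opening: 0.0851
```

>>> arm_command --steps "0 0 0 -0.015 0.01 0.001 1;0 0 0 -0.045 0.03 0.002 1;0 0 0 -0.08 0.05 0.004 1;0 0 0 -0.12 0.07 0.006 1;0 0 0 -0.16 0.09 0.008 1;0 0 0 -0.2 0.1 0.01 1;0 0 0 -0.24 0.11 0.012 1;0 0 0 -0.28 0.112 0.014 1;0 0 0 -0.305 0.112 0.016 1;0 0 0 -0.315 0.112 0.017 1"

```text
time_s: 4.6
tcp_pos: [0.5355, -0.2253, 0.2682]
eef_rot: [-0.415, -0.572, 0.574, 0.414]
contact_force: [0.6, -0.3, -0.1]
opening: 0.0852
```

```bash
cat > se.py <<'E'
from h import *
def look(n="straightedge",save=None):
    k=K("wrist"); im,d=arm.capture("wrist")
    if save: cv2.imwrite(save,im)
    for r in arm.outline_of(n,"wrist")[:2]:
        v,u=np.nonzero(r["region"]); P=depthpts("wrist",np.c_[u,v],d,k); z=P[:,2]
        top=P[(z>.024)&(z<.036)]; 
        print(n,round(r["score"],2),np.round(r["centre"]),len(z),"z",np.percentile(z,[5,50,95]).round(3),"all",*rect(P[(z>0)&(z<.04)]), "top",*(rect(top) if len(top)>20 else []))
E
python3 - <<'E'
from se import *
look(save="pics/d.png"); go([.5365,-.2225,.2],108.7)
print(K("wrist")[2].round(2))
E
```

```text
straightedge 0.75 [394.  40.] 1840 z [0.003 0.006 0.021] all [ 362.3 -165.6] [76.9 22.6] 7.5 top
straightedge 0.66 [286. 175.] 4577 z [0.007 0.008 0.031] all [ 536.6 -221.7] [199.5  30. ] 18.07 top [ 536.9 -221.6] [159.5  12. ] 18.04
t 4.7 tcp [ 0.5354 -0.2213  0.2685] F [ 0.4  0.2 -0.7] open 0.0853 q [ 0.51  0.69 -0.33  1.74  0.3   0.77  1.91]
turn [-0.01 -0.32 -0.05] shift [-0.0015  0.0685 -0.0007]
[[-0.31  0.95 -0.  ]
 [ 0.91  0.3   0.29]
 [ 0.28  0.09 -0.96]]
```

View pics/d.png

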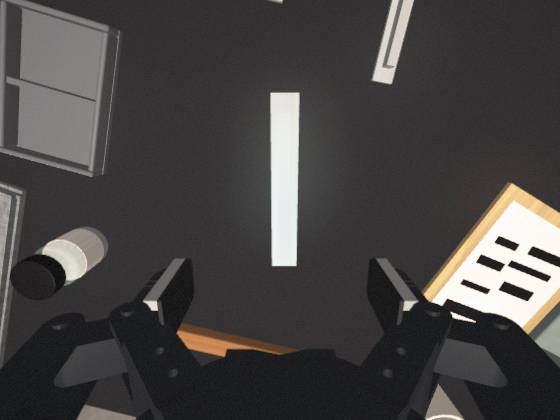

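The view shows the spined straightedge at (286,180), between the fingers. It measures 199.5x30 mm with a 159.5x12 mm spine, and its top is at 31 mm. I go down and grip the spine.

```bash
python3 -c "
from h import *
go([.5367,-.2217,.084],108.05)"
```

```text
t 4.7 tcp [ 0.5354 -0.2213  0.2685] F [ 0.4  0.2 -0.7] open 0.0853 q [ 0.51  0.69 -0.33  1.74  0.3   0.77  1.91]
turn [-0.01  0.33 -0.05] shift [-0.0007  0.1845 -0.0011]
```

>>> arm_command --steps "0 0.3 0 -0.001 0.02 -0.001 1;0 0.3 0 -0.001 0.05 -0.001 0.8;0 0.3 0 -0.001 0.085 -0.001 0.7;0 0.3 0 -0.001 0.115 -0.001 0.6;0 0.3 0 -0.001 0.14 -0.001 0.5;0 0.3 0 -0.001 0.16 -0.001 0.5;0 0.3 0 -0.001 0.173 -0.001 0.5;0 0.3 0 -0.001 0.18 -0.001 0.5;0 0.3 0 -0.001 0.1845 -0.001 0.5;0 0.3 0 -0.001 0.1845 -0.001 0.5" --newtons 60

```text
time_s: 5.53
tcp_pos: [0.5371, -0.2184, 0.0845]
eef_rot: [0.413, 0.574, -0.573, -0.414]
contact_force: [-0.0, 0.1, 0.6]
opening: 0.0426
```

```bash
python3 -c "
from h import *
go([.5367,-.2217,.084],108.05)"
```

```text
t 5.53 tcp [ 0.5371 -0.2184  0.0845] F [-0.   0.1  0.6] open 0.0426 q [ 0.42  0.96 -0.19  1.83  0.43  0.39  1.8 ]
turn [0.02 0.36 0.03] shift [-0.003   0.0005  0.0014]
```

>>> arm_command --steps "0 0.3 0 -0.002 0 0.001 0.5;0 0.3 0 -0.003 0 0.001 0.4;0 0.3 0 -0.003 0 0.001 0.2;0 0.3 0 -0.003 0 0.001 0;0 0.3 0 -0.003 0 0.001 0;0 0.3 0 -0.003 0 0.001 0;0 0.3 0 -0.003 0 0.001 0;0 0.3 0 -0.003 0 0.001 0;0 0.3 0 -0.003 0 0.001 0" --newtons 60

```text
time_s: 6.28
tcp_pos: [0.5372, -0.2226, 0.0853]
eef_rot: [0.416, 0.572, -0.572, -0.415]
contact_force: [-1.1, 0.1, 5.8]
opening: 0.0103
```

>>> arm_command --steps "0 0 0 0 -0.005 0 0;0 0 0 0 -0.015 0 0;0 0 0 0 -0.03 0 0;0 0 0 0 -0.05 0 0;0 0 0 0 -0.07 0 0;0 0 0 0 -0.08 0 0;0 0 0 0 -0.085 0 0;0 0 0 0 -0.085 0 0;0 0 0 0 -0.085 0 0"

```text
time_s: 7.03
tcp_pos: [0.5363, -0.2224, 0.1689]
eef_rot: [-0.415, -0.572, 0.572, 0.416]
contact_force: [-0.4, -0.4, -3.2]
opening: 0.0104
```

```bash
python3 - <<'E'
from se import *
look(); look("panel",save="pics/e.png")
go([.5367,-.2217,.17],108.05)
E
```

```text
straightedge 0.82 [282. 170.] 14642 z [0.091 0.092 0.114] all [ 514.9 -229.9] [80.7 48.9] 17.95 top
straightedge 0.68 [429.  31.] 2170 z [0.001 0.006 0.021] all [ 380.6 -162.2] [40.  23.9] 7.13 top
panel 0.64 [533. 331.] 7545 z [0.002 0.006 0.007] all [587.7  27.7] [182.1  85.4] 31.98 top
t 7.23 tcp [ 0.5362 -0.2223  0.1683] F [-0.3 -0.3 -3.7] open 0.0103 q [ 0.47  0.83 -0.27  1.81  0.38  0.56  1.85]
turn [-0.09  0.02  0.07] shift [ 0.0004 -0.0017 -0.0006]
```

View pics/e.png

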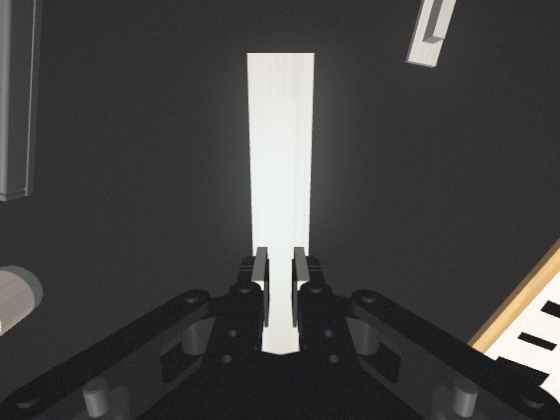

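The straightedge is held, at (280,170), still square to the jaws. I carry it to a spot about 40 mm short of the panel edge and turn it parallel to the panel.

```bash
python3 -c "
from h import *
go([.5485,-.05,.17],79.3)"
```

```text
t 7.23 tcp [ 0.5362 -0.2223  0.1683] F [-0.3 -0.3 -3.7] open 0.0103 q [ 0.47  0.83 -0.27  1.81  0.38  0.56  1.85]
turn [-0.11 28.77  0.05] shift [ 0.16   -0.0016 -0.0651]
```

>>> arm_command --steps "0 3 0 0.01 0 -0.004 0;0 6 0 0.03 0 -0.012 0;0 10 0 0.055 0 -0.022 0;0 14 0 0.08 0 -0.032 0;0 18 0 0.105 0 -0.043 0;0 22 0 0.13 0 -0.053 0;0 26 0 0.15 0 -0.061 0;0 28.8 0 0.16 0 -0.065 0;0 28.8 0 0.16 0 -0.065 0;0 28.8 0 0.16 0 -0.065 0"

```text
time_s: 8.07
tcp_pos: [0.5489, -0.0496, 0.1689]
eef_rot: [-0.544, -0.452, 0.452, 0.544]
contact_force: [-0.1, -0.2, -3.4]
opening: 0.0105
```

```bash
python3 - <<'E'
from se import *
k=K("wrist"); im,d=arm.capture("wrist"); cv2.imwrite("pics/f.png",im)
for n in("panel","straightedge"):
  for r in arm.outline_of(n,"wrist")[:1]:
    m=r["region"]; v,u=np.nonzero(m); P=depthpts("wrist",np.c_[u,v],d,k)
    print(n,round(r["score"],2),len(P),np.percentile(P[:,2],[5,50,95]).round(4))
    np.save(n+"_P.npy",P)
    zz=np.median(P[:,2])
    # boundary lines in world xy, project contour at z
    c=max(cv2.findContours(m.astype(np.uint8),cv2.RETR_EXTERNAL,cv2.CHAIN_APPROX_NONE)[0],key=len).reshape(-1,2)
    c=c[(c[:,0]>3)&(c[:,0]<556)&(c[:,1]>3)&(c[:,1]<416)]
    C=onz("wrist",c,zz,k); a=np.radians(-10.7); ex=np.array([np.cos(a),np.sin(a)]);ey=np.array([-ex[1],ex[0]])
    X=C[:,:2]@ex; Y=C[:,:2]@ey
    print("X range",X.min().round(4),X.max().round(4),"Y",Y.min().round(4),Y.max().round(4))
    for lo,name in((1,"low edge"),(0,"high edge")):
        b=[]
        for x in np.arange(X.min()+.008,X.max()-.008,.004):
            s=Y[abs(X-x)<.002]
            if len(s): b.append((x,s.min() if lo else s.max()))
        b=np.array(b); p=np.polyfit(b[:,0],b[:,1],1); 
        for _ in range(5):
            e=b[:,1]-np.polyval(p,b[:,0]); g=abs(e)<max(.0015,np.median(abs(e))*2); p=np.polyfit(b[g,0],b[g,1],1)
        print(name,"slope deg",np.degrees(p[0]).round(2),"n",g.sum(),len(b),"Y at X=.55:",np.polyval(p,.55).round(4),"rms",e[g].std().round(4))
go([.5485,-.05,.17],79.3)
s=arm.sense(); print("tcp XY", s["tcp_pos"][:2]@ex, s["tcp_pos"][:2]@ey)
E
```

```text
panel 0.75 47462 [0.0048 0.0062 0.0074]
X range 0.4391 0.6594 Y 0.104 0.2664
low edge slope deg -0.08 n 46 52 Y at X=.55: 0.1049 rms 0.0004
high edge slope deg 40.56 n 52 52 Y at X=.55: 0.2241 rms 0.0498
straightedge 0.75 14404 [0.0905 0.0923 0.1141]
X range 0.4483 0.6128 Y 0.0381 0.0683
low edge slope deg 1.83 n 27 38 Y at X=.55: 0.0403 rms 0.001
high edge slope deg -1.32 n 27 38 Y at X=.55: 0.0663 rms 0.0009
t 8.22 tcp [ 0.5487 -0.0521  0.1691] F [ 1.1 -0.4 -3.7] open 0.0103 q [ 0.06  0.79 -0.08  1.9   0.14  0.45  1.26]
turn [-0.03 -0.14 -0.08] shift [ 0.0021 -0.0009  0.0006]
tcp XY 0.5488355079892971 0.05065074915263766
```

View pics/f.png

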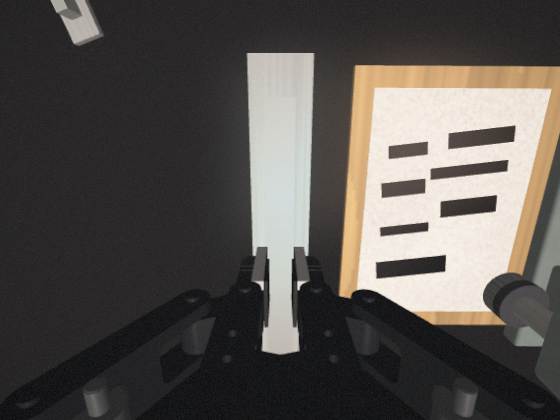

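The straightedge is at (280,170), parallel to the panel's free edge at (350,190). The panel centre in X is 0.549, which already matches the tool. I move across 32 mm, then down.

>>> arm_command --steps "0 0 0 0.008 0 0 0;0 0 0 0.02 0 0 0;0 0 0 0.03 0.01 0 0;0 0 0 0.032 0.03 0 0;0 0 0 0.032 0.05 0 0;0 0 0 0.032 0.066 0 0;0 0 0 0.032 0.076 0 0;0 0 0 0.032 0.08 0 0;0 0 0 0.032 0.082 0 0;0 0 0 0.032 0.082 0 0"

```text
time_s: 9.05
tcp_pos: [0.5552, -0.0183, 0.0873]
eef_rot: [-0.545, -0.451, 0.451, 0.545]
contact_force: [1.0, -0.0, -4.0]
opening: 0.0105
```

>>> arm_command --steps "0 0 0 0 0 0 0;0 0 0 0 0 0 0"

```text
time_s: 9.22
tcp_pos: [0.5556, -0.0187, 0.0882]
eef_rot: [0.545, 0.451, -0.45, -0.544]
contact_force: [0.2, 0.6, -3.7]
opening: 0.0108
```

>>> arm_command --steps "0 0 0 0.001 0 0 0;0 0 0 0.002 0 0 0;0 0 0 0.002 0 0 0"

```text
time_s: 9.47
tcp_pos: [0.5556, -0.0164, 0.0878]
eef_rot: [0.545, 0.451, -0.451, -0.544]
contact_force: [-0.0, 0.1, -3.4]
opening: 0.0105
```

```bash
cat > gap.py <<'E'
from se import *
def gap(save):
    k=K("wrist"); im,d=arm.capture("wrist"); cv2.imwrite(save,im)
    m=arm.outline_of("panel","wrist")[0]["region"]; v,u=np.nonzero(m); P=depthpts("wrist",np.c_[u,v],d,k)
    a=np.radians(-10.78); ex=np.array([np.cos(a),np.sin(a)]);ey=np.array([-ex[1],ex[0]])
    X=P[:,:2]@ex;Y=P[:,:2]@ey
    print("panel X",X.min().round(4),X.max().round(4),"Y min",np.percentile(Y,.3).round(4),"z",np.median(P[:,2]).round(4))
    for r in arm.outline_of("straightedge","wrist")[:2]:
        v,u=np.nonzero(r["region"]); P=depthpts("wrist",np.c_[u,v],d,k); x=P[:,:2]@ex; y=P[:,:2]@ey; z=P[:,2]
        print("se",round(r["score"],2),np.round(r["centre"]),"X",x.min().round(4),x.max().round(4),"Y",np.percentile(y,[.5,99.5]).round(4),"z",np.percentile(z,[5,50,95]).round(4))
    go([.5555,-.0135,.085],79.22)
    s=arm.sense(); print("tcp XY",s["tcp_pos"][:2]@ex,s["tcp_pos"][:2]@ey)
E
python3 -c "
from gap import *
gap('pics/g.png')"
```

```text
panel X 0.4374 0.6331 Y min 0.0876 z 0.0062
se 0.68 [278. 172.] X 0.4459 0.6131 Y [0.0716 0.1028] z [0.0092 0.0111 0.033 ]
t 9.62 tcp [ 0.5554 -0.0168  0.0875] F [ 0.1 -0.3 -4.1] open 0.0107 q [-0.02  0.94 -0.05  1.91  0.14  0.3   1.19]
turn [0.01 0.04 0.01] shift [0.0032 0.0025 0.0005]
tcp XY 0.5487473935350529 0.08742757558706045
```

View pics/g.png

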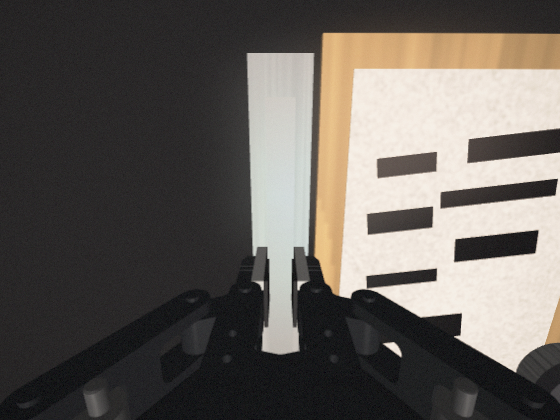

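The gap is about 2–3 mm (edges at 313 and 320 px), still parallel, and the straightedge floats about 2.5 mm. I lower it, then slide it gently to contact while watching the force.

>>> arm_command --steps "0 0 0 0 0.001 0 0;0 0 0 0 0.002 0 0;0 0 0 0 0.003 0 0;0 0 0 0 0.003 0 0"

```text
time_s: 9.95
tcp_pos: [0.5554, -0.0168, 0.0853]
eef_rot: [0.545, 0.451, -0.451, -0.545]
contact_force: [-2.4, 0.3, 6.5]
opening: 0.0107
```

>>> arm_command --steps "0 0 0 0.0005 0 0 0;0 0 0 0.001 0 0 0;0 0 0 0.0015 0 0 0;0 0 0 0.002 0 0 0;0 0 0 0.002 0 0 0"

```text
time_s: 10.37
tcp_pos: [0.5554, -0.0166, 0.0853]
eef_rot: [0.545, 0.45, -0.451, -0.544]
contact_force: [-2.0, -2.1, 7.6]
opening: 0.0102
```

>>> arm_command --steps "0 0 0 0.0005 0 0 0;0 0 0 0.001 0 0 0;0 0 0 0.001 0 0 0;0 0 0 0.001 0 0 0"

```text
time_s: 10.7
tcp_pos: [0.5554, -0.0165, 0.0853]
eef_rot: [0.546, 0.449, -0.451, -0.544]
contact_force: [-2.2, -5.2, 8.2]
opening: 0.0103
```

```bash
python3 -c "
from gap import *
gap('g2.png')"
```

```text
Traceback (most recent call last):
  File "gap.py", line 4, in gap
    m=arm.outline_of("panel","wrist")[0]["region"]; v,u=np.nonzero(m); P=depthpts("wrist",np.c_[u,v],d,k)
      ~~~~~~~~~~~~~~~~~~~~~~~~~~~~~~~^^^
IndexError: list index out of range
```

It is stuck by friction from the downward load. I ease up 1 mm and watch the slide.

>>> arm_command --steps "0 0 0 0 -0.0005 0 0;0 0 0 0 -0.001 0 0;0 0 0 0 -0.001 0 0;0 0 0 0 -0.001 0 0"

```text
time_s: 11.13
tcp_pos: [0.5561, -0.0134, 0.0853]
eef_rot: [-0.544, -0.451, 0.451, 0.545]
contact_force: [-0.2, -0.2, -0.4]
opening: 0.0103
```

```bash
python3 - <<'E'
from se import *
im,d=arm.capture("wrist")
cv2.imwrite("pics/h.png",cv2.resize(im[30:300,230:380],None,fx=3,fy=2,interpolation=cv2.INTER_CUBIC)); go([.5555,-.0135,.085],79.22)
E
```

```text
t 11.18 tcp [ 0.5561 -0.0134  0.0853] F [-0.5 -0.6 -1. ] open 0.0103 q [-0.03  0.94 -0.05  1.91  0.14  0.29  1.19]
turn [0.01 0.05 0.03] shift [-0.0002  0.0003  0.0005]
```

View pics/h.png

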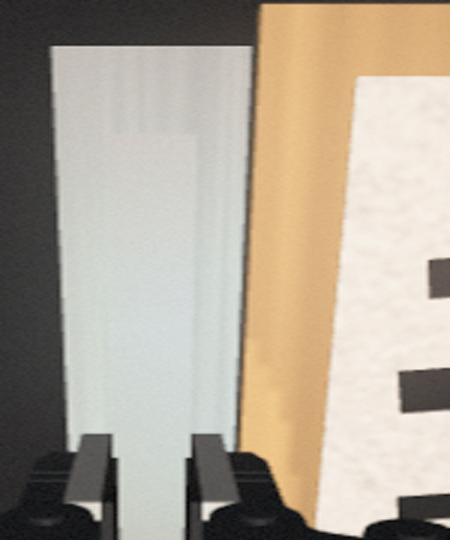

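It slid 3 mm, and the remaining gap is under 1 mm (the dark line at x≈250 in the crop). I nudge it slightly further until it presses the panel lightly.

>>> arm_command --steps "0 0 0 0.0003 0 0 0;0 0 0 0.0006 0 0 0;0 0 0 0.0009 0 0 0;0 0 0 0.001 0 0 0"

```text
time_s: 11.52
tcp_pos: [0.5561, -0.0131, 0.0854]
eef_rot: [0.545, 0.451, -0.451, -0.545]
contact_force: [-0.1, -1.6, -0.3]
opening: 0.0106
```

>>> arm_command --steps "0 0 0 0.0003 0 0 0;0 0 0 0.0006 0 0 0;0 0 0 0.0008 0 0 0;0 0 0 0.0008 0 0 0"

```text
time_s: 11.85
tcp_pos: [0.5563, -0.0121, 0.0854]
eef_rot: [0.545, 0.451, -0.451, -0.545]
contact_force: [-0.8, -1.8, -1.0]
opening: 0.0102
```

```bash
python3 - <<'E'
from se import *
k=K("wrist"); im,d=arm.capture("wrist"); go([.5555,-.0135,.085],79.22)
cv2.imwrite("w.png",im); g=cv2.cvtColor(im,cv2.COLOR_BGR2HSV)
for r in (60,90,120,150,180,210,240): print(r,im[r,300:330:1].sum(1).tolist())
E
```

```text
t 11.9 tcp [ 0.5563 -0.0121  0.0853] F [ 0.7 -2.5 -0.9] open 0.0103 q [-0.03  0.94 -0.05  1.91  0.14  0.29  1.19]
turn [0.   0.04 0.  ] shift [-0.0015  0.0003  0.0005]
60 [570, 573, 570, 572, 586, 585, 584, 589, 596, 596, 589, 585, 571, 559, 535, 536, 528, 531, 522, 531, 530, 536, 537, 542, 547, 552, 551, 549, 549, 539]
90 [595, 595, 602, 605, 610, 597, 601, 606, 610, 609, 603, 593, 574, 549, 538, 535, 539, 549, 545, 537, 550, 547, 562, 564, 564, 562, 565, 558, 555, 550]
120 [600, 615, 621, 625, 615, 618, 618, 633, 627, 626, 620, 593, 567, 549, 548, 551, 546, 544, 549, 551, 556, 572, 563, 573, 572, 565, 564, 565, 549, 550]
150 [633, 637, 641, 640, 620, 614, 631, 643, 634, 643, 605, 568, 552, 545, 548, 553, 549, 546, 552, 559, 561, 565, 568, 559, 563, 565, 559, 552, 548, 545]
180 [639, 645, 649, 626, 625, 633, 641, 644, 643, 630, 588, 542, 540, 543, 541, 540, 538, 552, 548, 553, 562, 559, 553, 553, 550, 545, 542, 534, 529, 528]
210 [640, 639, 631, 623, 621, 634, 642, 638, 641, 600, 572, 566, 556, 549, 535, 535, 540, 543, 544, 548, 547, 547, 541, 537, 535, 530, 524, 516, 517, 513]
240 [633, 630, 613, 617, 636, 639, 637, 644, 608, 565, 567, 568, 572, 568, 566, 572, 575, 572, 574, 565, 559, 546, 542, 528, 512, 506, 505, 497, 498, 501]
```

There is no dark line left at any row, so it is flush along its length. I release and lift.

>>> arm_command --steps "0 0 0 -0.0005 0 0 0;0 0 0 -0.0005 0 0 0;0 0 0 -0.0005 0 0 0.2;0 0 0 -0.0005 0 0 0.35;0 0 0 -0.0005 0 0 0.45;0 0 0 -0.0005 0 0 0.5;0 0 0 -0.0005 0 0 0.5;0 0 0 -0.0005 -0.01 0 0.5;0 0 0 -0.0005 -0.03 0 0.5;0 0 0 -0.0005 -0.055 0 0.5"

```text
time_s: 12.73
tcp_pos: [0.5552, -0.0125, 0.1404]
eef_rot: [-0.544, -0.45, 0.452, 0.545]
contact_force: [0.6, -0.3, -0.2]
opening: 0.0424
```

>>> arm_command --steps "0 0 0 0 -0.02 0 0.5;0 0 0 0 -0.05 0 0.5;0 0 0 0 -0.08 0 0.5;0 0 0 -0.02 -0.11 0 0.3;0 0 0 -0.04 -0.14 0 0.2;0 0 0 -0.06 -0.17 0 0;0 0 0 -0.07 -0.19 0 0;0 0 0 -0.08 -0.2 0 0;0 0 0 -0.08 -0.2 0 0;0 0 0 -0.08 -0.2 0 0"

```text
time_s: 13.57
tcp_pos: [0.5408, -0.0911, 0.3402]
eef_rot: [-0.545, -0.451, 0.451, 0.545]
contact_force: [0.0, 0.4, -0.6]
opening: -0.0
```

```bash
python3 - <<'E'
from gap import *
gap("pics/i.png")
for c in("scene","side"):
    im,d=arm.capture(c); k=K(c)
    r=arm.pinpoint("lever_pad",c); 
    for q in r[:2]:
        p=np.array(q["centre"]); o,dd=rays(c,p); print(c,q["score"],p,"depth pt",depthpts(c,[p],d)[0].round(4),"z=.203",onz(c,[p],.203)[0].round(4))
        if q is r[0]: np.save(c+"_ray.npy",np.r_[o,dd[0]])
a,b=np.load("scene_ray.npy"),np.load("side_ray.npy")
A=np.c_[a[3:],-b[3:]]; t=np.linalg.lstsq(A,b[:3]-a[:3],rcond=None)[0]; print("tri",a[:3]+t[0]*a[3:],b[:3]+t[1]*b[3:])
E
```

```text
panel X 0.4399 0.6604 Y min 0.0116 z 0.0062
se 0.65 [193.  35.] X 0.3406 0.4756 Y [-0.1178 -0.0741] z [0.003  0.0059 0.0208]
se 0.6 [53. 70.] X 0.3906 0.4756 Y [-0.3398 -0.2098] z [0.0034 0.0083 0.0209]
t 13.72 tcp [ 0.5407 -0.0896  0.3387] F [ 0.1 -0.1 -0.4] open -0.0 q [ 0.16  0.54 -0.13  1.76  0.09  0.85  1.38]
turn [-0.2   0.16  0.04] shift [ 0.0774  0.2538 -0.0014]
tcp XY 0.5478818441718808 0.013056301197985981
scene 0.94 [331.  117.6] depth pt [0.5428 0.2041 0.204 ] z=.203 [0.5425 0.2048 0.203 ]
scene 0.24 [345.4 125.5] depth pt [0.5298 0.3433 0.0116] z=.203 [0.5868 0.2017 0.203 ]
side 0.77 [258.5 158.1] depth pt [0.5553 0.202  0.1948] z=.203 [0.5517 0.1854 0.203 ]
tri [0.54352933 0.20256175 0.20605027] [0.55404947 0.19613436 0.19771305]
```

View pics/i.png

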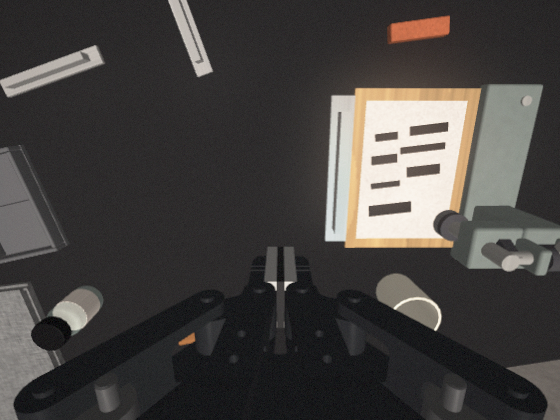

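The picture shows the straightedge flush at (340,170) along the panel. Next come exact numbers for the gap and the pad cloud.

```bash
python3 - <<'E'
from gap import *
a=np.radians(-10.78); ex=np.array([np.cos(a),np.sin(a)]);ey=np.array([-ex[1],ex[0]])
im=cv2.imread("pics/i.png"); k=K("wrist"); h=cv2.cvtColor(im,cv2.COLOR_BGR2HSV)
v,u=np.mgrid[85:255,318:378]; px=np.c_[u.ravel(),v.ravel()]
hs=h[85:255,318:378].reshape(-1,3).astype(int); S=hs[:,1]; V=hs[:,2]
w=(S>70)&(V>110)&(hs[:,0]<30); P=onz("wrist",px[w],.006,k); X=P[:,:2]@ex;Y=P[:,:2]@ey
def edge(X,Y,lo):
    b=np.array([(x,np.percentile(Y[abs(X-x)<.002],2 if lo else 98)) for x in np.arange(.46,.64,.006) if (abs(X-x)<.002).sum()>4])
    p=np.polyfit(b[:,0],b[:,1],1); g=abs(b[:,1]-np.polyval(p,b[:,0]))<.002; p=np.polyfit(b[g,0],b[g,1],1); return np.degrees(p[0]).round(2),np.polyval(p,.549).round(4),g.sum()
print("panel edge",edge(X,Y,1))
s=(S<60)&(V>90); P=onz("wrist",px[s],.008,k); X=P[:,:2]@ex;Y=P[:,:2]@ey
n=(Y<.112); X,Y=X[n],Y[n]; print("se outer",edge(X,Y,1),"inner",edge(X,Y,0),"X",np.percentile(X,[.2,99.8]).round(4))
for c in("scene","side"):
    im,d=arm.capture(c); kk=K(c); p=proj(c,[[.54,.203,.2]])[0].astype(int)
    v,u=np.mgrid[p[1]-40:p[1]+40,p[0]-40:p[0]+40]; px=np.c_[u.ravel(),v.ravel()]
    P=depthpts(c,px,d); hh=cv2.cvtColor(im,cv2.COLOR_BGR2HSV)[px[:,1],px[:,0]].astype(int)
    q=P[(P[:,2]>.165)&(hh[:,1]>60)&(hh[:,0]<30)]; X=q[:,:2]@ex;Y=q[:,:2]@ey
    print(c,"pad n",len(q),"X",np.percentile(X,[2,50,98]).round(4),"Y",np.percentile(Y,[2,50,98]).round(4),"z",np.percentile(q[:,2],[2,50,98]).round(4),"c",q.mean(0).round(4))
    l=P[(P[:,2]>.125)&(P[:,2]<.21)]; print("  lever all rect",*rect(l))
    # press base top z 15-21: fence line
    if c=="scene":
        v,u=np.nonzero(arm.outline_of("press",c)[0]["region"]); P=depthpts(c,np.c_[u,v],d); P=P[(P[:,2]>.013)&(P[:,2]<.023)]
        X=P[:,:2]@ex;Y=P[:,:2]@ey; print("base X",np.percentile(X,[1,99]).round(4),"Y",np.percentile(Y,[1,99]).round(4),"rect",*rect(P))
E
```

```text
panel edge (np.float64(0.08), np.float64(0.1085), np.int64(30))
se outer (np.float64(-0.01), np.float64(0.0765), np.int64(30)) inner (np.float64(0.1), np.float64(0.1065), np.int64(30)) X [0.448  0.6479]
scene pad n 265 X [0.4738 0.4958 0.5868] Y [0.0465 0.2917 0.3129] z [0.1879 0.2018 0.6023] c [0.5466 0.1798 0.2244]
  lever all rect [591.2 192.7] [ 42.  154.9] 173.83
base X [0.4416 0.6752] Y [0.2645 0.3342] rect [604.8 189.7] [ 73.1 238.2] 169.23
side pad n 86 X [0.472  0.4956 0.5825] Y [-0.9672  0.2812  0.3014] z [0.1873 0.2033 0.8077] c [0.5227 0.081  0.2643]
  lever all rect [600.4 193.6] [ 99.5 165.2] 150.85
```

The SE is 30 mm wide between 0.0765 and 0.1065, parallel within 0.1° and centred to 1 mm (X 0.448–0.648 against panel 0.44–0.66). Press base: origin X≈0.559, fence Y≈0.2645, so the pad at rest is at X≈0.4995, Y≈0.2945, which matches the pad cloud. I move above the pad with the fingers shut, and check for a dark line at the seam after release.

```bash
python3 -c "
from h import *
im=cv2.imread('pics/i.png')
for r in (110,140,170,200,230): print(r,im[r,340:366].sum(1).tolist())
go([.5433,.1963,.30],79.22)"
```

```text
110 [630, 622, 617, 612, 615, 618, 615, 611, 608, 611, 623, 619, 627, 622, 594, 553, 559, 572, 576, 577, 564, 544, 536, 544, 543, 601]
140 [605, 640, 642, 648, 643, 646, 650, 646, 647, 640, 642, 641, 604, 549, 554, 567, 571, 573, 551, 541, 535, 534, 538, 654, 722, 720]
170 [647, 648, 645, 639, 647, 642, 653, 639, 647, 646, 622, 580, 589, 588, 595, 584, 564, 544, 525, 524, 536, 646, 714, 718, 711, 707]
200 [641, 642, 646, 643, 641, 643, 645, 646, 621, 577, 579, 576, 575, 569, 573, 557, 528, 519, 606, 698, 710, 713, 717, 723, 718, 720]
230 [652, 650, 645, 652, 667, 661, 619, 547, 515, 522, 517, 524, 521, 519, 531, 532, 649, 720, 718, 723, 729, 725, 726, 729, 725, 724]
t 14.07 tcp [ 0.5412 -0.0909  0.34  ] F [ 0.1  0.3 -0.3] open -0.0001 q [ 0.16  0.54 -0.13  1.75  0.09  0.85  1.38]
turn [-0.04  0.06  0.  ] shift [0.2826 0.0401 0.0513]
```

>>> arm_command --steps "0 0 0 0.015 0 0.003 0;0 0 0 0.04 0 0.008 0;0 0 0 0.075 0 0.014 0;0 0 0 0.115 0 0.021 0;0 0 0 0.155 0.005 0.028 0;0 0 0 0.195 0.01 0.036 0;0 0 0 0.23 0.015 0.043 0;0 0 0 0.26 0.02 0.048 0;0 0 0 0.278 0.025 0.051 0;0 0 0 0.2826 0.025 0.0513 0"

```text
time_s: 14.9
tcp_pos: [0.5422, 0.2013, 0.3144]
eef_rot: [-0.542, -0.453, 0.453, 0.544]
contact_force: [-0.6, 0.3, -0.1]
opening: 0.0005
```

```bash
python3 - <<'E'
from h import *
ims=[]
for c in("scene","side"):
    im,d=arm.capture(c); p=proj(c,[[.54,.2,.22]])[0].astype(int); print(p)
    ims.append(cv2.resize(im[p[1]-50:p[1]+90,p[0]-65:p[0]+65],(390,420),interpolation=cv2.INTER_CUBIC))
cv2.imwrite("pics/j.png",np.hstack(ims)); go([.5433,.1963,.295],79.22)
E
```

```text
[329 114]
[254 152]
t 15.0 tcp [0.5433 0.1968 0.3151] F [-0.5 -1.1  0.8] open -0.0 q [-0.36  0.61 -0.11  1.7   0.08  0.84  0.88]
turn [-0.02  0.15 -0.01] shift [-0.0005  0.0201 -0.0001]
```

View pics/j.png

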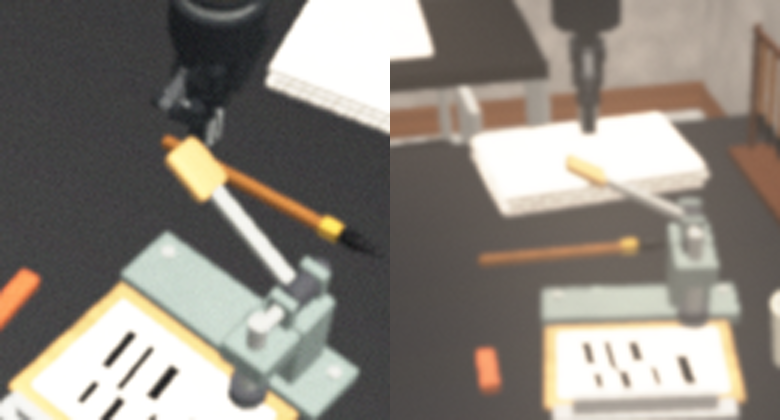

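The shut fingertips are right above the pad at (590,130) in the side half, and the lever is still raised. I descend in stages.

>>> arm_command --steps "0 0 0 0 0.008 0 0;0 0 0 0 0.018 0.001 0;0 0 0 0 0.026 0.002 0;0 0 0 0 0.032 0.003 0;0 0 0 0 0.038 0.004 0;0 0 0 0 0.044 0.005 0;0 0 0 0 0.05 0.006 0;0 0 0 0 0.055 0.007 0;0 0 0 0 0.055 0.007 0"

```text
time_s: 15.75
tcp_pos: [0.5363, 0.1974, 0.2597]
eef_rot: [-0.544, -0.451, 0.451, 0.545]
contact_force: [-0.5, -0.9, 5.6]
opening: 0.0007
```

```bash
python3 -c "
from h import *
go([.5266,.1995,.21],79.22)"
```

```text
t 15.75 tcp [0.5363 0.1974 0.2597] F [-0.5 -0.9  5.6] open 0.0007 q [-0.37  0.67 -0.1   1.78  0.1   0.69  0.86]
turn [-0.03  0.06 -0.02] shift [0.0003 0.0497 0.0099]
```

Contact at 5.6 N. I continue in smaller steps.

>>> arm_command --steps "0 0 0 0 0.005 0.002 0;0 0 0 0 0.011 0.004 0;0 0 0 0 0.017 0.005 0;0 0 0 0 0.023 0.007 0;0 0 0 0 0.029 0.008 0;0 0 0 0 0.035 0.009 0;0 0 0 0 0.039 0.01 0;0 0 0 0 0.042 0.01 0;0 0 0 0 0.044 0.01 0;0 0 0 0 0.044 0.01 0"

```text
time_s: 16.58
tcp_pos: [0.5262, 0.1995, 0.2164]
eef_rot: [-0.544, -0.451, 0.451, 0.545]
contact_force: [-3.1, -0.6, 7.1]
opening: 0.0004
```

```bash
cat > lev.py <<'E'
from h import *
a=np.radians(-10.78); ex=np.array([np.cos(a),np.sin(a)]);ey=np.array([-ex[1],ex[0]])
ims=[]
go([.5266,.1995,.21],79.22)
for c in("scene","side"):
    im,d=arm.capture(c); im=im.copy()
    # projected lever top line (y +30) for joint 0.5, points along lever at y offset 0, z 137
    for r in (.115,.165):
        for e in(-.018,.018):
            P=(.619-r)*ex+(.2945+e)*ey; p=proj(c,[[*P,.137]])[0]; print(c,p.round(1))
    p=proj(c,[[.56,.19,.137]])[0].astype(int)
    ims.append(cv2.resize(im[p[1]-60:p[1]+60,p[0]-65:p[0]+65],(390,360),interpolation=cv2.INTER_CUBIC))
    v,u=np.mgrid[p[1]-50:p[1]+50,p[0]-60:p[0]+60]; px=np.c_[u.ravel(),v.ravel()]; P=depthpts(c,px,d); hh=cv2.cvtColor(im,cv2.COLOR_BGR2HSV)[px[:,1],px[:,0]].astype(int)
    X=P[:,:2]@ex;Y=P[:,:2]@ey
    g=(P[:,2]>.09)&(abs(Y-.2945)<.022)&(X>.43)&(X<.6)&(P[:,2]<.21); pad=g&(hh[:,1]>60)&(hh[:,0]<30); rod=g&~pad&(X>.52)
    for n,m in(("pad",pad),("rod",rod)):
        if m.sum()>5: print(c,n,m.sum(),"X",np.percentile(X[m],[5,50,95]).round(3),"z",np.percentile(P[m,2],[5,50,95]).round(4),"slope",np.polyfit(X[m],P[m,2],1)[0].round(3))
import sys; cv2.imwrite(sys.argv[1],np.hstack(ims))
E
python3 lev.py pics/k.png
```

```text
t 16.58 tcp [0.5262 0.1995 0.2164] F [-3.1 -0.6  7.1] open 0.0004 q [-0.39  0.73 -0.09  1.84  0.11  0.58  0.83]
turn [-0.06  0.06 -0.01] shift [ 0.0001  0.0064 -0.0004]
scene [325.7 140.7]
scene [334.3 132.8]
scene [311.7 130.7]
scene [320.3 123. ]
scene pad 145 X [0.459 0.489 0.501] z [0.1325 0.1417 0.157 ] slope 0.069
scene rod 172 X [0.525 0.562 0.596] z [0.1263 0.1351 0.1402] slope -0.103
side [257.9 176.5]
side [257.6 171.7]
side [243.5 176.9]
side [243.4 172.1]
side pad 106 X [0.449 0.473 0.495] z [0.1312 0.141  0.1507] slope -0.056
side rod 113 X [0.526 0.571 0.598] z [0.1072 0.1332 0.138 ] slope -0.24
```

View pics/k.png

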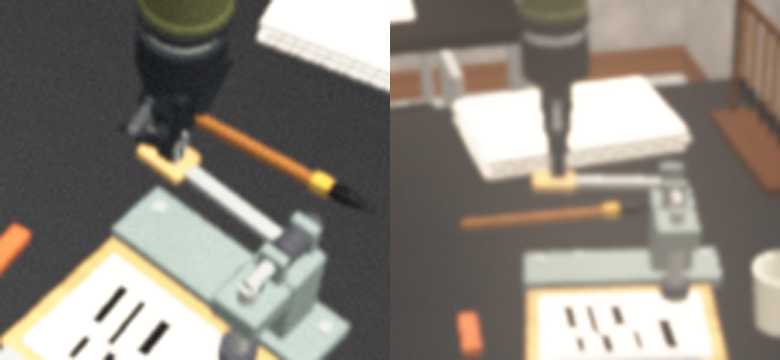

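The lever is nearly level (rod in the side half from (575,180) to (655,180)), about 6 mm high at the pad. I go another 5 mm and hold.

>>> arm_command --steps "0 0 0 0 0.002 0 0;0 0 0 0 0.0035 0 0;0 0 0 0 0.005 0 0;0 0 0 0 0.005 0 0;0 0 0 0 0.005 0 0;0 0 0 0 0.005 0 0;0 0 0 0 0.005 0 0;0 0 0 0 0.005 0 0"

```text
time_s: 17.35
tcp_pos: [0.5259, 0.1996, 0.2118]
eef_rot: [-0.544, -0.451, 0.452, 0.545]
contact_force: [-4.0, -0.1, 7.1]
opening: -0.0001
```

```bash
python3 lev.py l.png; python3 - <<'E'
from h import *
im=cv2.imread("scene.png")
a=np.radians(-10.78); ex=np.array([np.cos(a),np.sin(a)]);ey=np.array([-ex[1],ex[0]])
im,d=arm.capture("scene"); k=K("scene")
# brightness profile across the seam
for X in(.47,.5,.55,.6,.63):
    ys=np.arange(.085,.125,.002); P=[[*(X*ex+y*ey),.007] for y in ys]; p=proj("scene",P)
    print(X,cv2.remap(im,p[:,0].astype(np.float32)[None],p[:,1].astype(np.float32)[None],1)[0].astype(int).sum(1).tolist())
for n in("straightedge","ink_stick","water_cup","brush","panel"):
    for r in arm.outline_of(n,"scene")[:3]:
        v,u=np.nonzero(r["region"]); print(n,np.round(r["centre"]),round(r["score"],2),*rect(onz("scene",np.c_[u,v],.007)))
E
```

```text
t 17.35 tcp [0.5259 0.1996 0.2118] F [-4.  -0.1  7.1] open -0.0001 q [-0.39  0.73 -0.09  1.84  0.11  0.57  0.83]
turn [-0.09  0.07 -0.01] shift [ 0.0001  0.0018 -0.0007]
scene [325.7 140.7]
scene [334.3 132.8]
scene [311.7 130.7]
scene [320.3 123. ]
scene pad 142 X [0.456 0.488 0.5  ] z [0.1284 0.1367 0.1531] slope 0.141
scene rod 176 X [0.525 0.563 0.596] z [0.1226 0.1334 0.1386] slope -0.095
side [257.9 176.5]
side [257.6 171.7]
side [243.5 176.9]
side [243.4 172.1]
side pad 107 X [0.45  0.473 0.495] z [0.1263 0.1363 0.1441] slope -0.012
side rod 117 X [0.526 0.572 0.599] z [0.1057 0.1298 0.1358] slope -0.246
0.47 [709, 628, 523, 507, 559, 647, 709, 734, 740, 741, 737, 725, 703, 685, 677, 675, 688, 719, 749, 761]
0.5 [674, 592, 516, 486, 566, 657, 706, 733, 739, 738, 733, 718, 696, 679, 669, 667, 674, 705, 745, 760]
0.55 [691, 605, 504, 486, 546, 640, 705, 727, 735, 736, 732, 722, 704, 685, 672, 665, 670, 699, 738, 758]
0.6 [689, 601, 502, 473, 536, 628, 697, 728, 736, 737, 733, 720, 700, 683, 672, 664, 677, 707, 740, 761]
0.63 [735, 721, 714, 704, 710, 709, 717, 724, 730, 732, 733, 715, 683, 659, 645, 646, 662, 705, 747, 760]
straightedge [293. 222.] 0.77 [556.4 -12.4] [ 35.2 201.2] 168.97
straightedge [159. 282.] 0.64 [ 362.4 -350.4] [ 24.9 135.6] 95.75
ink_stick [268. 166.] 0.68 [401.5 104.7] [71.5 25.4] 87.97
water_cup [370. 227.] 0.79 [755.   74.1] [ 73.9 101.9] 118.12
water_cup [321. 320.] 0.53 [ 768.8 -213.3] [ 30.5 184.4] 92.91
panel [313. 197.] 0.76 [574.5  81.8] [164.1 224.7] 169.53
panel [345. 147.] 0.59 [551.5 275.8] [ 44.9 199.9] 170.07
```

The pad top is at 136.5 mm against 137 mm at level, the push is about 8 N, and the seam profile shows no dark gap. SE to panel centre is 95.9 mm. I hand in.

```bash
python3 -c "
from h import *
print(arm.finish_job()); s=arm.sense(); print(s['time_s'],s['tcp_pos'],s['contact_force'])"
```

```text
the job is handed in; nothing more can be done
None
the job is handed in; nothing more can be done
```

The straightedge lies flush along the panel's free long edge and is let go, and the lever is held level; I handed the job in at about 18 s of robot time. No verdict was reported.

**Straightedge:** I picked the largest of the three look-alikes (200 x 30 mm, with a 160 x 12 mm spine). I set it down, slid it up to the panel under light force, and let go.
- **Gap:** The last pictures show no dark line at the seam. The centre distance measured 95.9 mm against 95 mm when flush. One earlier wrist-camera measurement put the gap nearer 2 mm, which I put down to pixel blur and one edge hiding the other.
- **Alignment:** It was within about 0.1° of parallel and 1 mm of centred when measured after release.
- **Panel:** It had not moved beyond measurement error (about 2–3 mm).

**Lever:** The shut fingertips press the pad with about 7–8 N.
- **Height:** The pad top measured 136.5 mm in both cameras, against 137 mm at level. From the gripper's height it came out at 139 mm, so the lever is within about 0.02 rad of level.
- **Disagreement:** The depth-camera slope of the lever rod (-0.10 and -0.25) did not agree. I took it as contaminated by other parts in view.

**Other things:** The ink stick and the cup showed no shift beyond measurement error in the final check, and neither did the wooden bar, which the network labelled as a cup. I did not re-measure the brush, bottle or tray at the end, but the arm never came near them at table height.

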